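# Load the grinding jar and hold its keyed collar home

## Robot

A 7-joint arm with a two-finger parallel gripper is mounted at the origin on a cart in front of the work surface, level with it; the furniture and walls round the work are solid. World frame = base frame: x ahead of the robot, y to its left, z up, the work surface at z = 0. Lengths are in m, angles in rad, forces in N, time in s.
With the tool pointing down it reaches from about 0.4 to 0.85 m from the base axis. Payload 6.9 kg.
Tool frame: the origin (TCP) lies midway between the tips of the shut fingers; the grasp point (between the pads) lies 19 mm behind it; z points along the fingers, y is the line along which they close (so a half turn about z gives the same grasp; the last joint's range is limited). The gripper opens to 85 mm and grips with 20 to 120 N. Pads are 22 mm wide; open, the fingers measure 114 mm over their backs; the gripper's body (76 mm by 85 mm) begins 54 mm behind the grasp point. The pads swing forward as they close: fully open they stand 13 mm farther back than shut.
Start: joints at [-1.03, 0.507, -0.238, 1.5, 0.126, 1.149, -0.155], TCP at [0.264, 0.567, 0.231] pointing down, gripper open.
Joint ranges: [-3.08, 3.08], [-0.24, 2.05], [-1.43, 1.35], [0, 2.5], [-1.52, 4.66], [0.17, 1.96], [-2.89, 2.89]. Speed limits (rad/s): [2.39, 2.39, 3.14, 3.14, 3.14, 3.14, 3.14].

## Interface

Orientations are given as a unit quaternion [x, y, z, w].
In Python, from plant import manip gives the robot as it stands.
- The arm moves only by the tool play_rows, never from a script. Its arguments are lists of equal length, an entry for each row: "translation": the shift along the world's x, y, z in cm, a list of three; "spin": the turn about the world's z in degrees; "gripper": the gripper's target within -1 to 1 (shut at 1, half-way at 0, fully open at -1). In form: {"translation": [[tx, ty, tz], ...], "spin": [spin, ...], "gripper": [gripper, ...]}. A call has 1 to 8 rows; each row is the pose to reach, as a shift and turn from the pose commanded when the call began; what a row does not reach only later rows make up. A row lasts 1/10 s, in which the tool goes at most 50 mm and 8.59 degrees, less where a joint would pass 70% of its speed; a pose out of reach is approached as far as the arm can. A call with a gripper value outside its range is refused whole. The fingers move at their own pace and stop on an object; "grip_force" is the grip in N (left out, the last holds). Time passes only in rows, so rows that repeat a pose let the fingers close. It gives the time, the measured TCP pose, the force, the opening and the grip force at its end, in the units of the state.
- manip.state(): the state, without advancing time (a new reading comes with each control period).
- manip.grab_frame(name): name is "scene" or "top" or "wrist"; returns a dict with "color" (400x640x3 uint8, red, green, blue), "mtx" (3x3 intrinsics, pixels), "rvec" (rotation vector, rad) and "tvec" (3), from world to camera coordinates, as OpenCV has them. Camera axes: x right, y down, z forward; pixel columns grow to the right and rows downward; lengths in m; the calibration is good to about 2 mm. The wrist camera is an equidistant fisheye: a pixel r from the principal point sees the ray r / f radians off the axis. A picture is of the moment at which its call begins. There is no depth.
- manip.finish_job(): hands the job in; it is judged then, once.
Trained networks look in the newest picture that a camera, given by its name, has taken for a name from the list of things; names that differ only in an ending like _2 or _b are one class to them, and where a whole thing is asked for, a point or a joint stands for the part that bears it (a point fixed in the world has none). Each returns a list of dicts, best first, with "confidence" (0 to 1); they miss things now and then, are a little off and sometimes report something else, mostly with a low value. They report only what shows in the picture. A call takes as long as a camera call.
- manip.boxes_of(camera, name): "rect" ([left, top, width, height] in pixels, round what is visible of it).
- manip.trace(camera, name): "mask" (400x640 bool, what is visible of it) and "rect" ([left, top, width, height] in pixels, round what is visible of it).
- manip.landmark_of(camera, name): "at" ([column, row] in pixels: a listed point, or the origin of a listed thing).
The state is a dict: "clock": time; "q": joint angles; "joint_velocities": joint speeds; "joint_efforts": joint torques, N m; "tool_pos": TCP position; "eef_rot": TCP orientation; "wrist_force": force on the tool from outside, world axes, zero at the start; "ft_torque": the same for the moment, N m; "grip_width": finger opening in m; "grasp_force": force on a finger pad.
Only numpy, scipy, OpenCV 4.12 (cv2) and the standard library are available. Lean on these libraries where they do the work, as an engineer would, in place of code of your own. Each camera call takes 0.05 s, during which the arm holds its last target. There are 200 camera calls.

## Task

Load the grinding jar: tip the three white ceramic grinding cylinders out of the steel weighing scoop into the open jar without touching them with the gripper, and set the empty scoop back down level on the table. Then put the knurled collar squarely over the jar's neck, turn it under light pressure until its hidden keyways drop over the pins, and press it fully down against the springy orange seal; finish while still holding it pushed home, because the seal lifts it again until the clamp goes on. Leave the other things on the table where they are.

Things in the scene. Friction and masses are not known exactly. Their poses are not given: they have to be found in the camera images.
- jar_mouth (a point): centre of the open mouth of the upright stainless grinding jar, in the plane of its steel rim, 100 mm above the table; z up. Mouth 66 mm inside; neck 74 mm outside over its uppermost 26 mm; body 92 mm wide below (84 mm inside); inner floor 88 mm below the rim. The orange seal stands 5 mm above the rim
- jar: the jar with its round grey stand (120 mm wide, 12 mm thick), fixed to the table; origin at the centre of its underside. Three steel pins, 6 mm thick and equally spaced round the neck, stick out of it by 7 mm, their upper sides 9 mm below the rim. Where they stand round the neck is not told
- collar_edge (a point): centre of the cap's lower edge. The hidden inner lip passes the neck with 2 mm to spare all round and has three equally spaced, unmarked keyways 12 mm wide, so any third of a turn meets the pins (play 4 degrees either way). Height over jar_mouth: -10 mm with the lip on the pins, -17 mm when the keyways have dropped over the pins and the cap rests on the free seal, -22 mm fully home on the rim
- seal (a joint): how far the springy orange ring seal on the rim is pressed down, m: 0 = free, standing 5 mm above the steel rim; 0.005 = flush with the rim. It starts to yield at 4 N and takes 9 N to press flush; it springs back when let go
- collar_grip (a point): point on the axis of the loose knurled collar, an aluminium cap 96 mm wide and 27 mm high with a dark knurled boss on top, 54 mm in diameter, 34 mm high: grip the boss. The point lies 48 mm above the cap's lower edge, 21 mm above its flat top, 13 mm below the boss's top; z up along the axis. The collar starts on the table, open side down. 0.11 to 0.22 kg
- scoop_grip (a point): middle of the black handle of the steel weighing scoop, 32 mm above the scoop's underside. The handle is an upright bar 64 mm long (along the scoop's x), 12 mm thick (along y), 24 mm high. x points along the scoop to its open pouring end, z up. The scoop is a chute, 42 mm wide inside, side walls 20 mm high, lying level on the table; 0.14 kg
- scoop_lip (a point): middle of the scoop's open pouring edge, on its upper side: 147 mm ahead of scoop_grip along the scoop's x and 26 mm lower. The last 20 mm of the floor rise by 3 mm to this lip, which keeps the load in when level; the smooth load slides out when the scoop is tipped, pouring end down, by 30 to 45 degrees
- media_0_center (a point): centre of a white ceramic grinding cylinder, 17 mm in diameter and 17 mm high, about 15 g, standing in the scoop
- media_1_center (a point): centre of a white ceramic grinding cylinder, 17 mm in diameter and 17 mm high, about 15 g, standing in the scoop
- media_2_center (a point): centre of a white ceramic grinding cylinder, 17 mm in diameter and 17 mm high, about 15 g, standing in the scoop
- lens: bystander: hand lens with black handle, 132 mm long, lying on the table
- tally_counter: bystander: grey tally counter, 71 mm long and 28 mm high
- sample_tube: bystander: standing white tube with a screw cap, 33 mm wide and 96 mm high; origin at its foot
- sticky_notes: bystander: yellow pad of notes, 51 mm square, 20 mm high

How it is judged:
By the outcome, as a careful person would: the job done as asked, in the order asked, and still so for the second after the job is handed in, while the arm keeps its last pose, push and grip.
It also fails if it takes over 72 s, if anything falls off the work surface, if the arm or the gripper's body presses on something with over 40 N, if the wrist force passes 120 N, or if a joint passes its speed limit or range.

## Working session

There is one attempt and no reset: what is moved stays moved. The work goes in short steps, Python scripts to look and compute and a tool call to move; the robot and the scene stay as the last step left them, time stands still between calls to the robot, and variables do not carry over. Pictures are saved under pics/ and viewed, at most 10 in all, crops included, and the job is handed in when it is done.

Besides the shell and the picture viewer there is one more tool, called after "Request:" by a JSON object that holds its "fn" and its "kwargs", one argument or row to a line. play_rows: Moves the arm, as the interface text tells. Its arguments: {"type":"object","properties":{"translation":{"type":"array","items":{"type":"array","items":{"type":"number"}}},"spin":{"type":"array","items":{"type":"number"}},"gripper":{"type":"array","items":{"type":"number"}},"grip_force":{"type":"number"}},"required":["translation","spin","gripper"]}

```bash
mkdir -p pics; cat > h.py <<'E'
import numpy as np, cv2
from plant import manip
def cam(n):
    f=manip.grab_frame(n); R,_=cv2.Rodrigues(np.array(f["rvec"],float)); f["R"]=R; f["C"]=-R.T@np.array(f["tvec"],float).ravel(); return f
def ray(f,p,fish=False):
    K=np.array(f["mtx"]); x=(p[0]-K[0,2])/K[0,0]; y=(p[1]-K[1,2])/K[1,1]
    if fish:
        r=np.hypot(x,y); d=np.array([x/r*np.sin(r),y/r*np.sin(r),np.cos(r)]) if r>1e-9 else np.array([0,0,1.])
    else: d=np.array([x,y,1.])
    d=f["R"].T@d; return d/np.linalg.norm(d)
def onz(f,p,z,fish=False):
    d=ray(f,p,fish); return f["C"]+d*(z-f["C"][2])/d[2]
def tri(obs):
    A=np.zeros((3,3));b=np.zeros(3)
    for f,p,fi in obs:
        d=ray(f,p,fi);P=np.eye(3)-np.outer(d,d);A+=P;b+=P@f["C"]
    return np.linalg.solve(A,b)
def save(f,n,crop=None,s=1):
    im=f["color"][:,:,::-1]
    if crop: l,t,w,h=crop; im=im[t:t+h,l:l+w]
    cv2.imwrite("pics/"+n,cv2.resize(np.ascontiguousarray(im),None,fx=s,fy=s,interpolation=cv2.INTER_CUBIC))
E
python3 - <<'E'
from h import *
np.set_printoptions(precision=4,suppress=True)
F={c:cam(c) for c in("scene","top")}
for c in F: save(F[c],c+"0.png"); print(c,F[c]["C"])
Z=dict(jar_mouth=.1,collar_grip=.048,scoop_grip=.032,scoop_lip=.006,media_0_center=.0115,sample_tube=0,lens=.005,tally_counter=0.014,sticky_notes=0.01,collar_edge=0,jar=0)
for n,z in Z.items():
    o=[]
    for c in F:
        L=manip.landmark_of(c,n)
        for l in L[:3 if 'media' in n else 1]: print(n,c,round(l["confidence"],2),np.round(l["at"],1),onz(F[c],l["at"],z))
        if L:o.append((F[c],L[0]["at"],False))
    if len(o)==2 and 'media' not in n: print("  tri",tri(o))
s=manip.state(); print(s["tool_pos"],s["eef_rot"],s["wrist_force"])
E
```

```text
scene [ 0.3107 -0.4073  0.8341]
top [0.4173 0.131  1.0268]
jar_mouth scene 0.65 [367.5 265.3] [ 0.564  -0.0822  0.1   ]
jar_mouth top 0.73 [416.  200.5] [ 0.5703 -0.084   0.1   ]
  tri [ 0.5671 -0.0829  0.1004]
collar_grip scene 0.61 [286.1 236.8] [0.4556 0.0808 0.048 ]
collar_grip top 0.68 [290.1 178.8] [0.6463 0.2367 0.048 ]
  tri [ 0.5993  0.2501 -0.1861]
scoop_grip scene 0.75 [258.9 144.1] [0.5071 0.3932 0.032 ]
scoop_lip scene 0.8 [289.8 187.9] [0.5288 0.238  0.006 ]
scoop_lip top 0.87 [289.9 222.6] [0.5329 0.2426 0.006 ]
  tri [ 0.5323  0.2437 -0.0016]
media_0_center scene 0.41 [272.8 163. ] [0.5203 0.3315 0.0115]
media_0_center scene 0.35 [322.  328.7] [ 0.4424 -0.1279  0.0115]
media_0_center top 0.38 [259.3 229.1] [0.5164 0.3258 0.0115]
sample_tube scene 0.82 [370.8 187.5] [0.7165 0.1533 0.    ]
sample_tube top 0.75 [326.6 157.6] [0.7164 0.1376 0.    ]
  tri [0.7078 0.1381 0.0224]
lens scene 0.59 [323.3 328.3] [ 0.4462 -0.1261  0.005 ]
lens top 0.74 [427.4 251. ] [ 0.4473 -0.1282  0.005 ]
  tri [ 0.4464 -0.1272  0.008 ]
tally_counter scene 0.76 [337.5 169.8] [0.6618 0.2332 0.014 ]
tally_counter top 0.59 [292.4 180.1] [0.6504 0.234  0.014 ]
  tri [0.6553 0.2324 0.016 ]
sticky_notes scene 0.85 [237.7 191.3] [0.4057 0.2822 0.01  ]
sticky_notes top 0.82 [277.8 270.8] [0.4033 0.2755 0.01  ]
  tri [0.404 0.274 0.02 ]
collar_edge scene 0.71 [286.9 247. ] [0.4553 0.0842 0.    ]
collar_edge top 0.88 [348.2 249.8] [0.4554 0.0847 0.    ]
  tri [ 0.4554  0.0847 -0.0009]
jar scene 0.97 [364.9 288.1] [ 0.5661 -0.0837  0.    ]
jar top 0.75 [409.5 206.9] [ 0.5693 -0.0882  0.    ]
  tri [ 0.5664 -0.0864  0.0059]
[0.2638 0.5666 0.2313] [ 0.2162  0.9764 -0.     -0.    ] [-0.0755  0.0467  0.0952]
```

```bash
python3 -c "
import cv2
a=cv2.imread('pics/scene0.png')[90:390,180:480];b=cv2.imread('pics/top0.png')[130:330,180:480]
cv2.imwrite('pics/a.png',cv2.resize(a,None,fx=2,fy=2,interpolation=2));cv2.imwrite('pics/b.png',cv2.resize(b,None,fx=2.5,fy=2.5,interpolation=2))"
```

```text
(no output)
```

View pics/a.png

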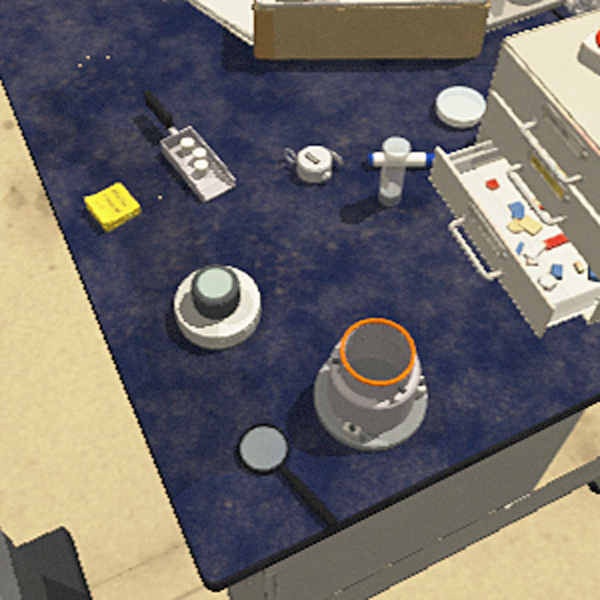

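View pics/b.png

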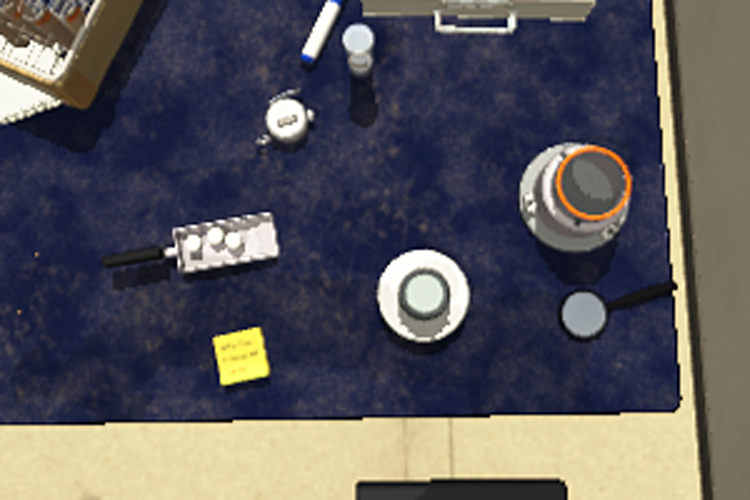

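Request:
{"fn": "play_rows", "kwargs": {
  "translation": [
    [3, -2.2, 0],
    [7, -5, 0],
    [11, -8, 0],
    [15, -11, -1],
    [19, -14, -2],
    [22, -16, -3],
    [24.5, -17.5, -4],
    [24.5, -17.5, -5]
  ],
  "spin": [-7, -15, -23, -31, -39, -47, -55, -56],
  "gripper": [-0.4, -0.4, -0.4, -0.4, -0.4, -0.4, -0.4, -0.4]
}}

```text
clock: 2.0
tool_pos: [0.5135, 0.3871, 0.1808]
eef_rot: [0.654, 0.757, 0.0, 0.002]
wrist_force: [0.5, -0.3, 0.3]
grip_width: 0.0597
grasp_force: 0.0
```

```bash
cat > look.py <<'E'
from h import *
np.set_printoptions(precision=4,suppress=True)
F={c:cam(c) for c in("wrist","top","scene")}
save(F["wrist"],"w1.png")
for n,z in dict(scoop_grip=.032,scoop_lip=.006,media_0_center=.0115).items():
    for c in F:
        for l in manip.landmark_of(c,n)[:3 if 'media' in n else 1]: print(n,c,round(l["confidence"],2),np.round(l["at"],1),onz(F[c],l["at"],z,c=="wrist"))
s=manip.state(); print(s["clock"],s["tool_pos"],s["eef_rot"],s["q"],s["grip_width"])
E
python3 look.py
```

```text
scoop_grip wrist 0.97 [305.7 179.3] [0.5044 0.3898 0.032 ]
scoop_grip top 0.58 [233.1 234.9] [0.5005 0.392  0.032 ]
scoop_grip scene 0.58 [257.2 145.3] [0.5014 0.391  0.032 ]
scoop_lip wrist 0.97 [308.3 289.6] [0.526  0.2479 0.006 ]
scoop_lip top 0.96 [289.2 221.9] [0.5349 0.2445 0.006 ]
scoop_lip scene 0.66 [290.9 185. ] [0.535  0.2456 0.006 ]
media_0_center wrist 0.75 [315.9 225.5] [0.5225 0.3354 0.0115]
media_0_center top 0.6 [255.6 227.9] [0.5199 0.3359 0.0115]
media_0_center scene 0.54 [322.7 327.6] [ 0.4447 -0.1265  0.0115]
media_0_center scene 0.46 [273.8 164.1] [0.5212 0.3267 0.0115]
2.6 [0.5087 0.3919 0.1816] [ 0.649   0.7608  0.0002 -0.    ] [-0.7206  0.5679  0.044   1.5265 -0.0274  1.0474 -0.5115] 0.05977367254279204
```

View pics/w1.png

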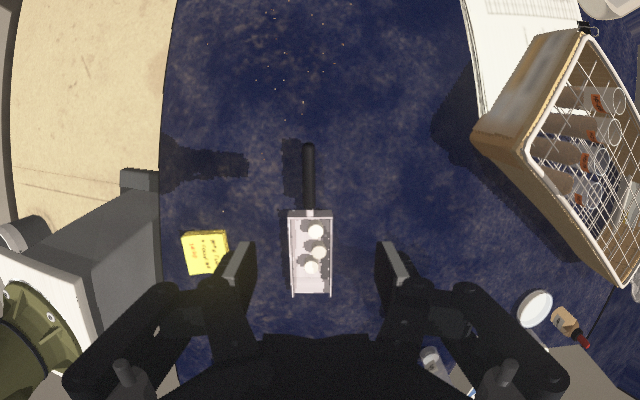

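```bash
python3 - <<'E'
from h import *
f=cam("wrist");im=f["color"].astype(int).sum(2)
for r in range(140,214,6):
    print(r,np.flatnonzero(im[r,295:322]<90)+295)
P=[onz(f,p,z,True) for p,z in [((307.8,145),.044),((309.3,206),.044),((310.5,293),.006)]]
for p in P: print(p)
d=P[2]-P[0]; print(np.degrees(np.arctan2(d[1],d[0])))
from scipy.spatial.transform import Rotation as R
print(R.from_quat(manip.state()["eef_rot"]).as_matrix())
E
```

```text
140 []
146 []
152 [308]
158 []
164 []
170 []
176 []
182 []
188 []
194 []
200 []
206 []
212 []
[0.49604268 0.42957583 0.044     ]
[0.50628396 0.3721638  0.044     ]
[0.52586296 0.2484595  0.006     ]
-80.65030050213645
[[-1.57350918e-01  9.87542741e-01  1.53517273e-04]
 [ 9.87542730e-01  1.57350879e-01  2.37685970e-04]
 [ 2.10568976e-04  1.89004973e-04 -9.99999960e-01]]
```

Request:
{"fn": "play_rows", "kwargs": {
  "translation": [
    [-1, 2.1, -4],
    [-1, 2.1, -8],
    [-1, 2.1, -12],
    [-1, 2.1, -14],
    [-1, 2.1, -15.8],
    [-1, 2.1, -15.9],
    [-1, 2.1, -15.9]
  ],
  "spin": [0.3, 0.3, 0.3, 0.3, 0.3, 0.3, 0.3],
  "gripper": [-0.4, -0.4, -0.4, -0.4, -0.4, -0.4, -0.4]
}}

```text
clock: 3.35
tool_pos: [0.4989, 0.4126, 0.0224]
eef_rot: [0.647, 0.762, -0.0, -0.0]
wrist_force: [-0.5, -0.8, 0.5]
grip_width: 0.0597
grasp_force: 0.0
```

Request:
{"fn": "play_rows", "kwargs": {
  "translation": [
    [0, 0, 0],
    [0, 0, 0],
    [0, 0, 0],
    [0, 0, 0],
    [0, 0, 0],
    [0, 0, 0]
  ],
  "spin": [0, 0, 0, 0, 0, 0],
  "gripper": [0.3, 0.6, 1, 1, 1, 1],
  "grip_force": 120
}}

```text
clock: 3.95
tool_pos: [0.4992, 0.413, 0.0231]
eef_rot: [0.647, 0.762, 0.001, 0.0]
wrist_force: [-0.5, 0.5, 6.6]
grip_width: 0.0088
grasp_force: 117.7
```

Request:
{"fn": "play_rows", "kwargs": {
  "translation": [
    [0, 0, 0.2],
    [0, 0, 0.6],
    [0, 0, 1.2],
    [0, 0, 2],
    [0, 0, 2.5],
    [0, 0, 2.5]
  ],
  "spin": [0, 0, 0, 0, 0, 0],
  "gripper": [1, 1, 1, 1, 1, 1]
}}

```text
clock: 4.55
tool_pos: [0.4994, 0.413, 0.0485]
eef_rot: [0.647, 0.762, 0.001, 0.0]
wrist_force: [0.6, -0.2, -1.6]
grip_width: 0.0091
grasp_force: 117.5
```

```bash
python3 - <<'E'
from h import *
f=cam("scene");save(f,"s2.png",(220,110,120,110),5);g=cam("wrist");save(g,"w2.png",(220,110,200,200),3)
s=manip.state();print(s["wrist_force"],s["ft_torque"],s["grip_width"],s["grasp_force"])
a=cv2.imread("pics/s2.png");b=cv2.imread("pics/w2.png");b=cv2.resize(b,(400,400));a=cv2.resize(a,(400,367))
c=np.zeros((400,800,3),np.uint8);c[:367,:400]=a;c[:,400:]=b;cv2.imwrite("pics/c2.png",c)
E
```

```text
[ 0.29814912  0.36908679 -2.0993944 ] [ 0.14446095  0.01997567 -0.05957079] 0.00923721745820813 117.48130917549133
```

View pics/c2.png

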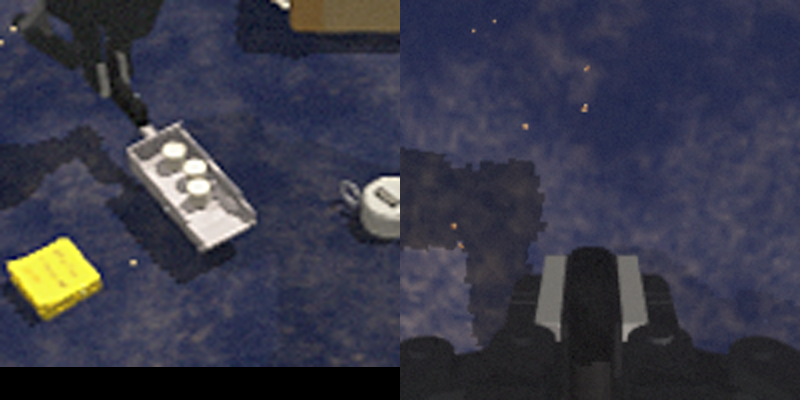

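Request:
{"fn": "play_rows", "kwargs": {
  "translation": [
    [0, 0, 1],
    [0, 0, 3],
    [0.1, -0.5, 5.5],
    [0.2, -1.5, 8],
    [0.4, -3, 10],
    [0.7, -5.2, 11],
    [1, -7.8, 11],
    [1.3, -10.6, 11]
  ],
  "spin": [0, 0, 0, 0, 0, 0, 0, 0],
  "gripper": [1, 1, 1, 1, 1, 1, 1, 1]
}}

```text
clock: 5.45
tool_pos: [0.5119, 0.3061, 0.1583]
eef_rot: [0.647, 0.763, 0.001, 0.0]
wrist_force: [0.3, -0.1, -1.6]
grip_width: 0.009
grasp_force: 117.5
```

Request:
{"fn": "play_rows", "kwargs": {
  "translation": [
    [0.4, -2.9, 0],
    [0.7, -5.8, 0],
    [1.1, -8.8, 0],
    [1.4, -11.8, 0],
    [1.8, -14.7, 0],
    [2.1, -17.3, 0],
    [2.4, -19.4, 0],
    [2.6, -21, 0]
  ],
  "spin": [0, 0, 0, 0, 0, 0, 0, 0],
  "gripper": [1, 1, 1, 1, 1, 1, 1, 1]
}}

```text
clock: 6.25
tool_pos: [0.538, 0.0948, 0.1578]
eef_rot: [0.648, 0.762, -0.0, 0.0]
wrist_force: [0.1, 0.5, -2.3]
grip_width: 0.0093
grasp_force: 117.6
```

Request:
{"fn": "play_rows", "kwargs": {
  "translation": [
    [0.1, -1, 0],
    [0.2, -1.5, 0],
    [0.2, -1.7, 0],
    [0.2, -1.7, -0.5],
    [0.2, -1.7, -1]
  ],
  "spin": [0, 0, 0, 0, 0],
  "gripper": [1, 1, 1, 1, 1]
}}

```text
clock: 6.75
tool_pos: [0.5398, 0.0807, 0.1469]
eef_rot: [0.647, 0.763, 0.0, -0.0]
wrist_force: [0.3, 0.4, -2.1]
grip_width: 0.0091
grasp_force: 117.6
```

```bash
python3 - <<'E'
from h import *
np.set_printoptions(precision=4,suppress=True)
F={c:cam(c) for c in("top","scene")}
s=manip.state();print(s["clock"],s["tool_pos"],s["wrist_force"],s["ft_torque"])
for n,z in dict(jar_mouth=.1,scoop_lip=s["tool_pos"][2]-.017).items():
    o=[]
    for c in F:
        for l in manip.landmark_of(c,n)[:1]: print(n,c,round(l["confidence"],2),np.round(l["at"],1),onz(F[c],l["at"],z)); o.append((F[c],l["at"],False))
    if len(o)==2:print(tri(o))
a=F["scene"]["color"][200:350,250:450,::-1];b=F["top"]["color"][140:290,310:510,::-1]
cv2.imwrite("pics/c3.png",cv2.resize(np.hstack([a,b]),(800,300),interpolation=2))
E
```

```text
6.85 [0.5391 0.0804 0.1462] [ 0.2412  0.1171 -2.1601] [ 0.179   0.0649 -0.039 ]
jar_mouth top 0.8 [416.3 204.3] [ 0.5607 -0.0842  0.1   ]
jar_mouth scene 0.75 [367.7 265.8] [ 0.5638 -0.0834  0.1   ]
[ 0.5616 -0.0841  0.1021]
scoop_lip top 0.53 [419.3 197.3] [ 0.5731 -0.0857  0.1292]
scoop_lip scene 0.85 [372.9 257.9] [ 0.571  -0.0858  0.1292]
[ 0.5723 -0.0856  0.1283]
```

View pics/c3.png

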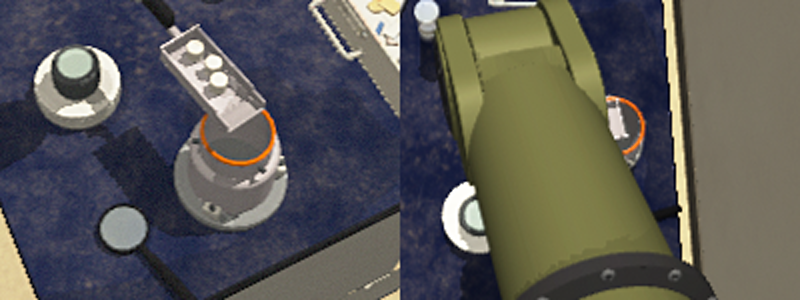

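Request:
{"fn": "play_rows", "kwargs": {
  "translation": [
    [-0.2, 0, -0.5],
    [-0.4, 0, -1],
    [-0.4, 0, -1.3],
    [-0.4, 0, -1.3]
  ],
  "spin": [0, 0, 0, 0],
  "gripper": [1, 1, 1, 1]
}}

```text
clock: 7.45
tool_pos: [0.5354, 0.0795, 0.1337]
eef_rot: [0.647, 0.762, -0.0, -0.0]
wrist_force: [-0.8, 0.5, -0.5]
grip_width: 0.0091
grasp_force: 117.6
```

Request:
{"fn": "play_rows", "kwargs": {
  "translation": [
    [0, 0, 0],
    [0, 0, 0],
    [0, 0, 0],
    [0, 0, 0]
  ],
  "spin": [0, 0, 0, 0],
  "gripper": [1, 1, 1, 1],
  "grip_force": 20
}}

```text
clock: 7.85
tool_pos: [0.536, 0.0796, 0.1344]
eef_rot: [0.647, 0.762, 0.0, 0.0]
wrist_force: [-0.6, -0.8, -0.9]
grip_width: 0.009
grasp_force: 117.6
```

```bash
cat > lip.py <<'E'
from h import *
import sys
np.set_printoptions(precision=4,suppress=True)
F={c:cam(c) for c in("top","scene")}
s=manip.state();print(s["clock"],s["tool_pos"],s["wrist_force"],s["ft_torque"],s["grip_width"])
o=[]
for c in F:
    for l in manip.landmark_of(c,"scoop_lip")[:1]: print(c,round(l["confidence"],2),np.round(l["at"],1)); o.append((F[c],l["at"],False))
if len(o)==2:print(tri(o), "dz lip-tcp",tri(o)[2]-s["tool_pos"][2])
cv2.imwrite("pics/%s.png"%sys.argv[1],cv2.resize(F["scene"]["color"][180:330,250:450,::-1],(800,600),interpolation=2))
E
python3 lip.py d1
```

```text
7.95 [0.5359 0.0796 0.1344] [ 0.3395 -0.5531 -1.6971] [ 0.2333 -0.0221  0.0233] 0.009208541729562422
top 0.66 [422.1 199.1]
scene 0.65 [372.6 264.6]
[ 0.5685 -0.094   0.1194] dz lip-tcp -0.01495341168797687
```

Request:
{"fn": "play_rows", "kwargs": {
  "translation": [
    [0, 0, 0],
    [0, 0, 0]
  ],
  "spin": [0, 0],
  "gripper": [0.9, 0.9],
  "grip_force": 20
}}

```text
clock: 8.25
tool_pos: [0.5359, 0.0796, 0.1343]
eef_rot: [0.647, 0.762, -0.0, -0.0]
wrist_force: [-0.3, 0.2, -1.5]
grip_width: 0.0091
grasp_force: 117.6
```

Request:
{"fn": "play_rows", "kwargs": {
  "translation": [
    [0, 0, 0],
    [0, 0, 0]
  ],
  "spin": [0, 0],
  "gripper": [0.8, 0.8],
  "grip_force": 20
}}

```text
clock: 8.45
tool_pos: [0.5358, 0.0796, 0.1343]
eef_rot: [0.647, 0.762, 0.0, -0.0]
wrist_force: [0.7, -0.3, -1.9]
grip_width: 0.0095
grasp_force: 117.6
```

Request:
{"fn": "play_rows", "kwargs": {
  "translation": [
    [0, 0, 0],
    [0, 0, 0]
  ],
  "spin": [0, 0],
  "gripper": [0.785, 0.785]
}}

```text
clock: 8.65
tool_pos: [0.5359, 0.0796, 0.1343]
eef_rot: [0.647, 0.762, -0.0, -0.0]
wrist_force: [-0.2, 1.2, -1.3]
grip_width: 0.0096
grasp_force: 99.8
```

Request:
{"fn": "play_rows", "kwargs": {
  "translation": [
    [0, 0, 0],
    [0, 0, 0]
  ],
  "spin": [0, 0],
  "gripper": [0.775, 0.775]
}}

```text
clock: 8.85
tool_pos: [0.5358, 0.0796, 0.1343]
eef_rot: [0.647, 0.762, -0.0, -0.0]
wrist_force: [0.3, 0.6, -1.6]
grip_width: 0.0098
grasp_force: 85.0
```

Request:
{"fn": "play_rows", "kwargs": {
  "translation": [
    [0, 0, 0],
    [0, 0, 0]
  ],
  "spin": [0, 0],
  "gripper": [0.75, 0.75]
}}

```text
clock: 9.05
tool_pos: [0.5358, 0.0796, 0.1343]
eef_rot: [0.647, 0.762, -0.0, -0.0]
wrist_force: [-0.2, 0.1, -2.6]
grip_width: 0.0106
grasp_force: 47.6
```

Request:
{"fn": "play_rows", "kwargs": {
  "translation": [
    [0, 0, 0],
    [0, 0, 0]
  ],
  "spin": [0, 0],
  "gripper": [0.735, 0.735]
}}

```text
clock: 9.25
tool_pos: [0.5358, 0.0795, 0.1343]
eef_rot: [0.647, 0.762, -0.0, -0.0]
wrist_force: [-0.5, -0.8, -2.0]
grip_width: 0.0114
grasp_force: 24.6
```

```bash
python3 lip.py d2
```

```text
9.35 [0.5359 0.0796 0.1343] [-0.1853 -0.15   -1.6168] [0.1466 0.0464 0.0251] 0.01149143756128791
top 0.55 [418.2 203.1]
scene 0.8 [369.9 263.5]
[ 0.5634 -0.0865  0.1135] dz lip-tcp -0.02074844773040642
```

Request:
{"fn": "play_rows", "kwargs": {
  "translation": [
    [0, 0, 0],
    [0, 0, 0]
  ],
  "spin": [0, 0],
  "gripper": [0.729, 0.729]
}}

```text
clock: 9.65
tool_pos: [0.5359, 0.0795, 0.1343]
eef_rot: [0.647, 0.762, -0.0, 0.0]
wrist_force: [0.2, -0.6, -1.0]
grip_width: 0.0117
grasp_force: 15.4
```

```bash
python3 lip.py d3
```

```text
9.75 [0.5359 0.0795 0.1343] [ 1.0598 -0.6893 -1.6845] [0.0864 0.0693 0.0806] 0.011609739063971135
top 0.54 [428.1 249.7]
scene 0.67 [370.3 267.7]
[ 0.4902 -0.1072  0.1824] dz lip-tcp 0.04811434394794145
```

Request:
{"fn": "play_rows", "kwargs": {
  "translation": [
    [0, 0, 0.5],
    [0.05, -0.3, 1],
    [0.1, -0.6, 1.5],
    [0.15, -0.9, 2],
    [0.2, -1.2, 2.5],
    [0.25, -1.5, 3],
    [0.25, -1.5, 3]
  ],
  "spin": [0, 0, 0, 0, 0, 0, 0],
  "gripper": [0.729, 0.729, 0.729, 0.729, 0.729, 0.729, 0.729]
}}

```text
clock: 10.55
tool_pos: [0.5389, 0.0639, 0.1651]
eef_rot: [0.648, 0.762, 0.0, 0.001]
wrist_force: [-0.0, 0.3, -1.7]
grip_width: 0.0112
grasp_force: 15.2
```

```bash
python3 lip.py d4
```

```text
10.65 [0.5386 0.0644 0.1645] [-0.0497  0.2017  0.3708] [-0.2119 -0.1013  0.0417] 0.01188217472203247
scene 0.92 [373.4 269. ]
```

View pics/d4.png

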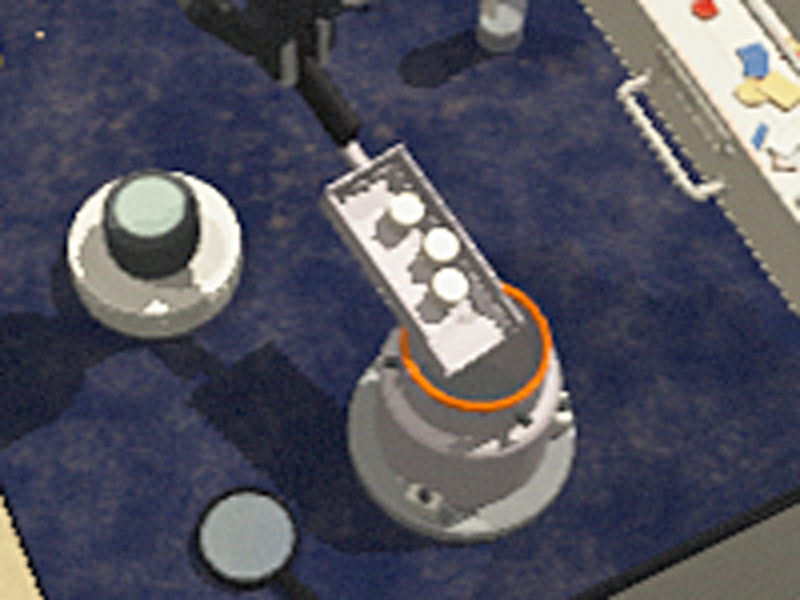

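Request:
{"fn": "play_rows", "kwargs": {
  "translation": [
    [0.05, -0.2, 0.5],
    [0.1, -0.5, 1],
    [0.15, -0.8, 1.5],
    [0.2, -1.1, 2],
    [0.2, -1.4, 2.5],
    [0.25, -1.7, 3],
    [0.3, -2, 3.5],
    [0.3, -2, 3.5]
  ],
  "spin": [0, 0, 0, 0, 0, 0, 0, 0],
  "gripper": [0.729, 0.729, 0.729, 0.729, 0.729, 0.729, 0.729, 0.729]
}}

```text
clock: 11.55
tool_pos: [0.5419, 0.044, 0.2001]
eef_rot: [0.648, 0.762, 0.0, 0.001]
wrist_force: [-0.3, 0.6, -1.7]
grip_width: 0.0115
grasp_force: 15.2
```

```bash
python3 lip.py d5
```

```text
11.65 [0.5414 0.0445 0.1994] [ 0.7078 -0.6119 -1.6506] [0.1454 0.0312 0.017 ] 0.01173464451270592
top 0.73 [351.  247.9]
scene 0.57 [374.5 268. ]
[ 0.5435  0.0209 -0.049 ] dz lip-tcp -0.24840030438333888
```

View pics/d5.png

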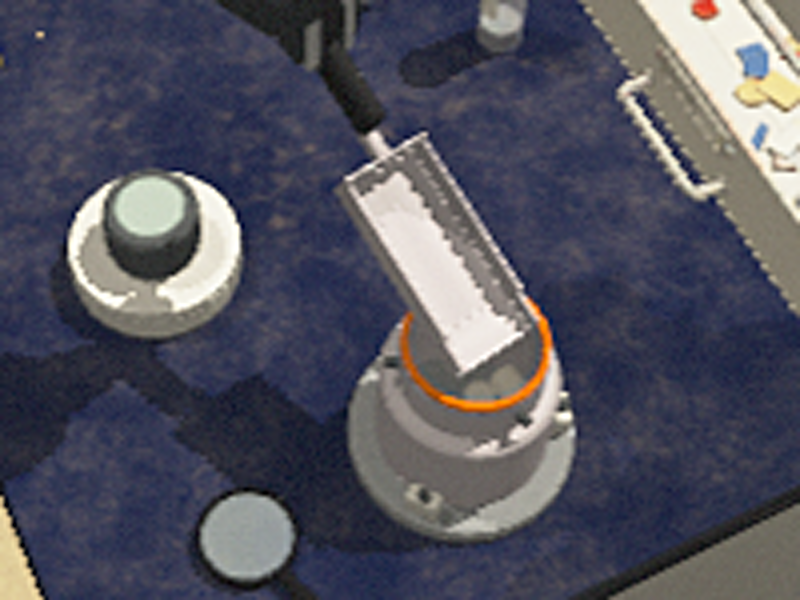

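Request:
{"fn": "play_rows", "kwargs": {
  "translation": [
    [0, 0, 0],
    [0, 0, 0],
    [0, 0, 1.5],
    [0, 0.5, 3.5],
    [-0.1, 2.5, 5],
    [-0.5, 6, 5],
    [-0.9, 10, 5],
    [-1.3, 14, 5]
  ],
  "spin": [0, 0, 0, 0, 0, 0, 0, 0],
  "gripper": [0.77, 0.785, 0.785, 0.785, 0.785, 0.785, 0.785, 0.785],
  "grip_force": 120
}}

```text
clock: 12.55
tool_pos: [0.5282, 0.1857, 0.2494]
eef_rot: [0.648, 0.762, 0.0, 0.0]
wrist_force: [0.6, 0.7, -0.9]
grip_width: 0.0101
grasp_force: 62.0
```

Request:
{"fn": "play_rows", "kwargs": {
  "translation": [
    [-0.7, 4, 0],
    [-1.3, 8, -1],
    [-1.9, 12, -3],
    [-2.3, 15.5, -6],
    [-2.7, 18, -9],
    [-2.8, 19, -11],
    [-2.8, 19, -12],
    [-2.8, 19, -12]
  ],
  "spin": [0, 0, 0, 0, 0, 0, 0, 0],
  "gripper": [0.785, 0.785, 0.785, 0.785, 0.785, 0.785, 0.785, 0.785]
}}

```text
clock: 13.35
tool_pos: [0.4999, 0.3734, 0.1278]
eef_rot: [0.647, 0.762, -0.002, 0.0]
wrist_force: [0.6, -1.2, -0.0]
grip_width: 0.0107
grasp_force: 62.0
```

```bash
python3 - <<'E'
from h import *
np.set_printoptions(precision=4,suppress=True)
f=cam("scene");s=manip.state();print(s["clock"],s["tool_pos"],s["wrist_force"],s["ft_torque"])
for l in manip.landmark_of("scene","scoop_lip")[:1]:
    for z in(.0,.03,.06):print(l["confidence"],onz(f,l["at"],z))
a=f["color"][90:210,210:370,::-1];b=f["color"][225:315,315:435,::-1]
cv2.imwrite("pics/e1.png",np.hstack([cv2.resize(a,(400,300),interpolation=2),cv2.resize(b,(400,300),interpolation=2)]))
E
```

```text
13.4 [0.5008 0.3733 0.1292] [ 0.6936  0.0954 -0.6887] [0.1232 0.0286 0.014 ]
0.86 [0.5444 0.2716 0.    ]
0.86 [0.536  0.2472 0.03  ]
0.86 [0.5276 0.2228 0.06  ]
```

View pics/e1.png

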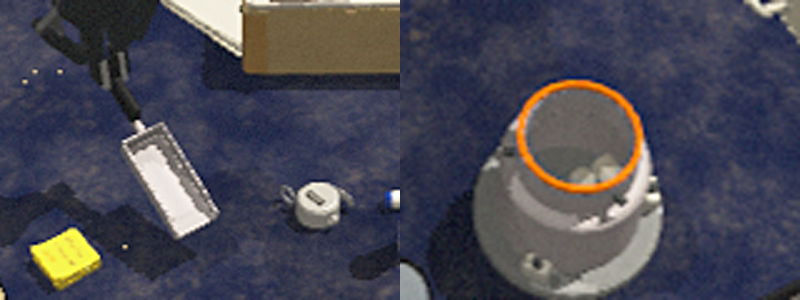

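Request:
{"fn": "play_rows", "kwargs": {
  "translation": [
    [0, 0, -1],
    [0, 0, -2.2],
    [0, 0, -3],
    [0, 0, -3],
    [0, 0, -3.4],
    [0, 0, -4],
    [-0.1, 0.5, -4.6],
    [-0.2, 1.2, -5.2]
  ],
  "spin": [0, 0, 0, 0, 0, 0, 0, 0],
  "gripper": [0.785, 0.785, 0.76, 0.735, 0.731, 0.731, 0.731, 0.731]
}}

```text
clock: 14.25
tool_pos: [0.4986, 0.3865, 0.077]
eef_rot: [0.648, 0.762, -0.0, 0.0]
wrist_force: [-0.7, -0.4, 0.9]
grip_width: 0.0117
grasp_force: 18.4
```

Request:
{"fn": "play_rows", "kwargs": {
  "translation": [
    [-0.1, 0.6, -0.6],
    [-0.2, 1.1, -1.3],
    [-0.25, 1.6, -2],
    [-0.3, 2, -2.7],
    [-0.35, 2.3, -3.4],
    [-0.4, 2.6, -4],
    [-0.4, 2.8, -4.5],
    [-0.4, 2.8, -4.8]
  ],
  "spin": [0, 0, 0, 0, 0, 0, 0, 0],
  "gripper": [0.731, 0.731, 0.731, 0.731, 0.731, 0.731, 0.731, 0.731]
}}

```text
clock: 15.05
tool_pos: [0.4941, 0.4151, 0.0288]
eef_rot: [0.647, 0.762, 0.0, -0.0]
wrist_force: [-0.7, 0.6, 0.5]
grip_width: 0.0116
grasp_force: 18.4
```

Press to level, and check.

Request:
{"fn": "play_rows", "kwargs": {
  "translation": [
    [0, 0, -0.3],
    [0, 0, -0.6],
    [0, 0, -0.7],
    [0, 0, -0.7]
  ],
  "spin": [0, 0, 0, 0],
  "gripper": [0.731, 0.731, 0.731, 0.731]
}}

```text
clock: 15.45
tool_pos: [0.4946, 0.4151, 0.0227]
eef_rot: [0.647, 0.762, 0.001, -0.0]
wrist_force: [-0.7, 1.7, 3.2]
grip_width: 0.0115
grasp_force: 18.7
```

Request:
{"fn": "play_rows", "kwargs": {
  "translation": [
    [0, 0, 0],
    [0, 0, 0],
    [0, 0, 0],
    [0, 0, 0]
  ],
  "spin": [0, 0, 0, 0],
  "gripper": [0.7, 0.6, 0.4, 0.1]
}}

```text
clock: 15.85
tool_pos: [0.4943, 0.4143, 0.0221]
eef_rot: [0.647, 0.762, -0.0, 0.0]
wrist_force: [1.2, 0.1, 0.2]
grip_width: 0.0376
grasp_force: 0.0
```

Request:
{"fn": "play_rows", "kwargs": {
  "translation": [
    [0, 0, 1],
    [0, 0, 4],
    [0, 0, 8],
    [0, 0, 12],
    [-0.3, -3, 15],
    [-0.7, -7, 17]
  ],
  "spin": [0, 0, 0, 0, 0, 0],
  "gripper": [0, 0, -0.5, -1, -1, -1]
}}

```text
clock: 16.45
tool_pos: [0.4875, 0.3464, 0.1954]
eef_rot: [0.646, 0.763, 0.002, 0.0]
wrist_force: [0.0, -1.1, -0.5]
grip_width: 0.0852
grasp_force: 0.0
```

```bash
python3 - <<'E'
from h import *
np.set_printoptions(precision=4,suppress=True)
F={c:cam(c) for c in("scene","top","wrist")};s=manip.state();print(s["clock"],s["tool_pos"],s["q"])
for n,z in dict(scoop_grip=.032,scoop_lip=.006,jar_mouth=.1,collar_edge=0,collar_grip=.048).items():
    for c in F:
        for l in manip.landmark_of(c,n)[:1]: print(n,c,round(l["confidence"],2),onz(F[c],l["at"],z,c=="wrist"))
a=F["scene"]["color"][90:210,210:370,::-1];b=F["wrist"]["color"][100:400,120:520,::-1]
cv2.imwrite("pics/e2.png",np.hstack([cv2.resize(a,(400,300),interpolation=2),b]))
E
```

```text
16.6 [0.4888 0.3419 0.1952] [-0.653   0.4855  0.0011  1.6384  0.0011  1.0141 -0.4941]
scoop_grip top 0.63 [0.5004 0.3981 0.032 ]
scoop_grip wrist 0.76 [0.498  0.3914 0.032 ]
scoop_lip scene 0.71 [0.5279 0.245  0.006 ]
scoop_lip top 0.65 [0.5273 0.2404 0.006 ]
scoop_lip wrist 0.94 [0.522  0.2478 0.006 ]
jar_mouth scene 0.9 [ 0.5643 -0.0883  0.1   ]
jar_mouth top 0.57 [ 0.5614 -0.0842  0.1   ]
collar_edge scene 0.7 [0.4566 0.0844 0.    ]
collar_edge top 0.57 [0.4524 0.0829 0.    ]
collar_edge wrist 0.82 [0.4588 0.0868 0.    ]
collar_grip scene 0.63 [0.4593 0.0789 0.048 ]
collar_grip top 0.59 [0.4562 0.0858 0.048 ]
```

View pics/e2.png

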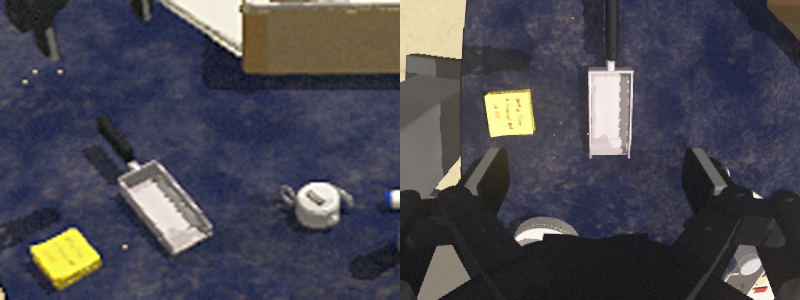

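Request:
{"fn": "play_rows", "kwargs": {
  "translation": [
    [-0.2, -3, 0.5],
    [-0.5, -7, 0.5],
    [-0.9, -12, 0.5],
    [-1.3, -17, 0.5],
    [-1.6, -22, 0.5],
    [-1.9, -27, 0.5],
    [-2, -31, 0.5],
    [-2, -31, 0.5]
  ],
  "spin": [0, 0, 0, 0, 0, 0, 0, 0],
  "gripper": [-1, -1, -1, -1, -1, -1, -1, -1]
}}

```text
clock: 18.15
tool_pos: [0.467, 0.0281, 0.1977]
eef_rot: [0.651, 0.759, -0.001, 0.001]
wrist_force: [0.6, 0.3, 0.5]
grip_width: 0.0852
grasp_force: 0.0
```

```bash
python3 - <<'E'
from h import *
np.set_printoptions(precision=4,suppress=True)
f=cam("wrist");s=manip.state();print(s["clock"],s["tool_pos"])
for n,z in dict(collar_edge=0,collar_grip=.048).items():
    for l in manip.landmark_of("wrist",n)[:1]: print(n,round(l["confidence"],2),l["at"],onz(f,l["at"],z,True))
t=manip.trace("wrist","collar_grip")
for l in t[:1]: print(l["rect"],l["confidence"])
cv2.imwrite("pics/f1.png",f["color"][:,:,::-1])
E
```

```text
18.2 [0.4673 0.0315 0.1976]
collar_grip 0.86 [315.9, 124.8] [0.4591 0.0841 0.048 ]
[268.6, 75.8, 97.9, 93.5] 0.76
```

View pics/f1.png

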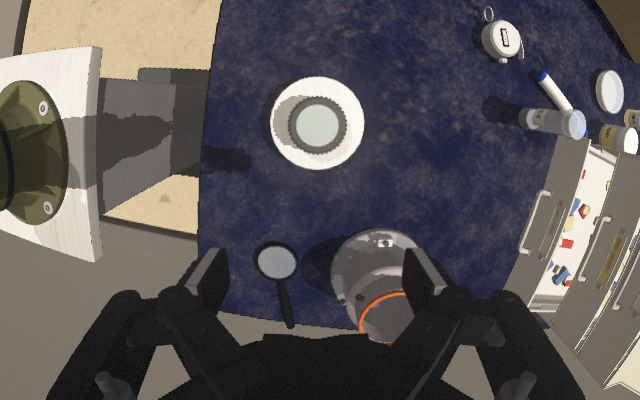

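Request:
{"fn": "play_rows", "kwargs": {
  "translation": [
    [-0.3, 2, -1],
    [-0.6, 4, -4],
    [-0.95, 5.3, -8],
    [-0.95, 5.3, -12],
    [-0.95, 5.3, -15],
    [-0.95, 5.3, -16.3],
    [-0.95, 5.3, -16.5]
  ],
  "spin": [0, 0, 0, 0, 0, 0, 0],
  "gripper": [-1, -1, -1, -1, -1, -1, -1]
}}

```text
clock: 19.05
tool_pos: [0.4567, 0.0892, 0.0304]
eef_rot: [0.646, 0.763, -0.001, -0.001]
wrist_force: [-0.4, 0.5, 0.8]
grip_width: 0.0854
grasp_force: 0.0
```

Request:
{"fn": "play_rows", "kwargs": {
  "translation": [
    [0, 0, 0],
    [0, 0, 0],
    [0, 0, 0],
    [0, 0, 0],
    [0, 0, 0]
  ],
  "spin": [0, 0, 0, 0, 0],
  "gripper": [-0.5, 0, 1, 1, 1],
  "grip_force": 60
}}

```text
clock: 19.55
tool_pos: [0.4585, 0.0881, 0.0336]
eef_rot: [0.647, 0.762, 0.001, 0.001]
wrist_force: [-0.8, 1.0, 7.2]
grip_width: 0.0507
grasp_force: 62.1
```

Request:
{"fn": "play_rows", "kwargs": {
  "translation": [
    [0, 0, 1],
    [0, 0, 4],
    [0, 0, 8],
    [0, 0, 12.5],
    [0, 0, 12.5]
  ],
  "spin": [0, 0, 0, 0, 0],
  "gripper": [1, 1, 1, 1, 1]
}}

```text
clock: 20.05
tool_pos: [0.4609, 0.088, 0.1633]
eef_rot: [0.647, 0.762, 0.004, 0.003]
wrist_force: [0.5, 1.1, -0.3]
grip_width: 0.0505
grasp_force: 63.0
```

```bash
cat > ring.py <<'E'
from h import *
from scipy.optimize import least_squares
np.set_printoptions(precision=4,suppress=True)
def orange(f):
    h=cv2.cvtColor(f["color"],cv2.COLOR_RGB2HSV); return (h[...,0]>6)&(h[...,0]<20)&(h[...,1]>190)&(h[...,2]>120)
E
python3 - <<'E'
from ring import *
s=manip.state();print(s["clock"],s["tool_pos"],s["wrist_force"],s["ft_torque"])
for c in("scene","top"):
    f=cam(c);l=manip.boxes_of(c,"jar_mouth") or manip.boxes_of(c,"jar");r=l[0]["rect"];print(r)
    m=orange(f);v,u=np.nonzero(m);k=(u>r[0]-8)&(u<r[0]+r[2]+8)&(v>r[1]-8)&(v<r[1]+r[3]+8);u,v=u[k],v[k]
    P=np.array([onz(f,(a,b),.104) for a,b in zip(u,v)])[:,:2]
    q=least_squares(lambda p:np.hypot(*(P-p[:2]).T)-p[2],[.565,-.084,.035],loss="soft_l1",f_scale=.002);print(c,len(u),q.x)
    for n,z in(("collar_grip",s["tool_pos"][2]+.0144),("collar_edge",s["tool_pos"][2]-.0336)):
        for l in manip.landmark_of(c,n)[:1]:print(n,round(l["confidence"],2),onz(f,l["at"],z))
    if c=="scene":cv2.imwrite("pics/g1.png",cv2.resize(f["color"][180:330,230:430,::-1],(800,600),interpolation=2))
E
```

```text
20.05 [0.4609 0.088  0.1633] [ 0.4518  1.0938 -0.2971] [ 0.0336 -0.0845 -0.0361]
[336.6, 251.0, 55.5, 65.8]
scene 205 [ 0.5642 -0.0844  0.0349]
collar_grip 0.69 [0.4603 0.0803 0.1777]
collar_edge 0.83 [0.4564 0.0804 0.1297]
[389.4, 186.7, 39.6, 43.3]
top 121 [ 0.564  -0.0851  0.0347]
```

View pics/g1.png

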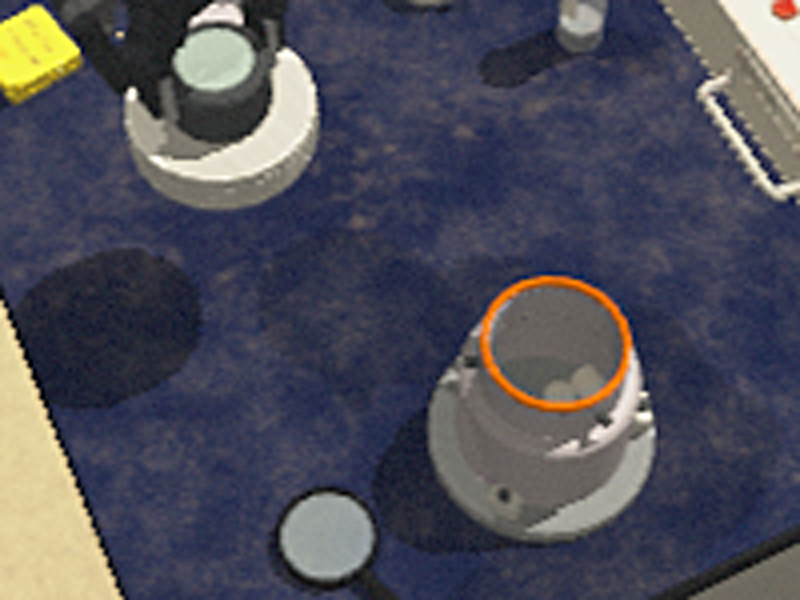

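```bash
python3 - <<'E'
from ring import *
s=manip.state();t=s["tool_pos"];print(t)
f=cam("scene");im=f["color"].astype(int)
c0=im[194,283];print(c0)
def comp(im,c0,u,v):
    m=(np.abs(im-c0).max(2)<28).astype(np.uint8);n,L=cv2.connectedComponents(m);return L==L[v,u]
m=comp(im,c0,283,194)
v,u=np.nonzero(m);print(u.min(),u.max(),v.min(),v.max(),len(u))
P=np.array([onz(f,(a,b),t[2]+.0274) for a,b in zip(u,v)]);print("boss top now",P.mean(0),np.ptp(P[:,:2],0), P.mean(0)-t)
# cap outline via trace
T=manip.trace("scene","collar_edge")[0];v,u=np.nonzero(T["mask"]);print(T["rect"],T["confidence"])
# initial frames
f0=dict(f);i0=cv2.imread("pics/scene0.png")[:,:,::-1].astype(int)
u0,v0=int(180+214/2),int(90+283/2);print(i0[v0,u0]);m=comp(i0,i0[v0,u0],u0,v0);v,u=np.nonzero(m)
P=np.array([onz(f,(a,b),.061) for a,b in zip(u,v)]);print("initial scene",P.mean(0),np.ptp(P[:,:2],0),len(u))
g=cam("top");i0=cv2.imread("pics/top0.png")[:,:,::-1].astype(int);u0,v0=int(180+425/2.5),int(130+294/2.5);m=comp(i0,i0[v0,u0],u0,v0);v,u=np.nonzero(m)
P=np.array([onz(g,(a,b),.061) for a,b in zip(u,v)]);print("initial top",P.mean(0),np.ptp(P[:,:2],0),len(u))
E
```

```text
[0.4572 0.0874 0.1562]
[192 203 184]
273 291 190 204 217
boss top now [0.459  0.0842 0.1836] [0.036  0.0367] [ 0.0018 -0.0032  0.0274]
[258.2, 188.3, 51.6, 46.2] 0.81
[206 217 199]
initial scene [0.4606 0.0852 0.061 ] [0.0358 0.0357] 188
initial top [0.4607 0.0842 0.061 ] [0.0358 0.0337] 163
```

Request:
{"fn": "play_rows", "kwargs": {
  "translation": [
    [1, -1.5, 0.3],
    [2.7, -4.3, 0.5],
    [4.9, -7.9, 0.5],
    [7.2, -11.6, 0.5],
    [9.2, -14.8, 0.3],
    [10.3, -16.5, 0],
    [10.5, -16.9, 0],
    [10.5, -16.9, 0]
  ],
  "spin": [0, 0, 0, 0, 0, 0, 0, 0],
  "gripper": [1, 1, 1, 1, 1, 1, 1, 1]
}}

```text
clock: 21.4
tool_pos: [0.5624, -0.081, 0.1566]
eef_rot: [0.647, 0.762, -0.0, -0.001]
wrist_force: [0.4, 0.7, -1.2]
grip_width: 0.0509
grasp_force: 62.9
```

```bash
cat > boss.py <<'E'
from ring import *
s=manip.state();print(s["clock"],s["tool_pos"],s["wrist_force"],s["ft_torque"])
f=cam("scene");s=manip.state();t=s["tool_pos"];im=f["color"].astype(int);print(t)
K=np.array(f["mtx"]);p=f["R"]@(np.array([t[0]+.0018,t[1]-.0032,t[2]+.0274]))+np.array(f["tvec"]).ravel();p=K@p;u0,v0=(p[:2]/p[2]).astype(int)
m=(np.abs(im-im[v0,u0]).max(2)<28).astype(np.uint8);n,L=cv2.connectedComponents(m);v,u=np.nonzero(L==L[v0,u0])
P=np.array([onz(f,(a,b),t[2]+.0274) for a,b in zip(u,v)]);print("boss",P.mean(0),np.ptp(P[:,:2],0),len(u),P.mean(0)-t,"err to M",np.array([.564,-.085])-P.mean(0)[:2])
E
python3 boss.py
```

```text
21.4 [ 0.5624 -0.081   0.1566] [ 0.4492  0.6724 -1.2373] [0.0547 0.0414 0.0016]
[ 0.5622 -0.08    0.1569]
boss [ 0.566  -0.0889  0.1843] [0.0342 0.0299] 197 [ 0.0039 -0.0089  0.0274] err to M [-0.002   0.0039]
```

Request:
{"fn": "play_rows", "kwargs": {
  "translation": [
    [0, -0.1, -0.5],
    [0, -0.1, -1],
    [0, -0.1, -1.5],
    [0, -0.1, -1.8],
    [0, -0.1, -2.1],
    [0, -0.1, -2.4]
  ],
  "spin": [0, 0, 0, 0, 0, 0],
  "gripper": [1, 1, 1, 1, 1, 1]
}}

```text
clock: 22.05
tool_pos: [0.5628, -0.0823, 0.133]
eef_rot: [0.647, 0.762, -0.0, -0.0]
wrist_force: [0.4, -0.1, -1.9]
grip_width: 0.0512
grasp_force: 62.9
```

Request:
{"fn": "play_rows", "kwargs": {
  "translation": [
    [0, 0, -0.3],
    [0, 0, -0.6],
    [0, 0, -0.8],
    [0, 0, -0.8]
  ],
  "spin": [0, 0, 0, 0],
  "gripper": [1, 1, 1, 1]
}}

```text
clock: 22.45
tool_pos: [0.5627, -0.0824, 0.125]
eef_rot: [0.647, 0.762, -0.0, -0.0]
wrist_force: [-1.1, 0.3, -1.3]
grip_width: 0.0508
grasp_force: 62.9
```

```bash
python3 -c "
from plant import manip
s=manip.state();print(s['clock'],s['tool_pos'],s['wrist_force'],s['ft_torque'])"
```

```text
22.45 [ 0.56269544 -0.08242386  0.12496452] [-1.14865463  0.25413636 -1.27726126] [-0.03532266 -0.01777032 -0.03595977]
```

Request:
{"fn": "play_rows", "kwargs": {
  "translation": [
    [0, 0, -0.15],
    [0, 0, -0.25],
    [0, 0, -0.25]
  ],
  "spin": [0, 0, 0],
  "gripper": [1, 1, 1]
}}

```text
clock: 22.75
tool_pos: [0.5632, -0.0826, 0.1235]
eef_rot: [0.647, 0.762, 0.0, 0.0]
wrist_force: [-1.3, -0.2, 4.9]
grip_width: 0.0506
grasp_force: 63.6
```

Request:
{"fn": "play_rows", "kwargs": {
  "translation": [
    [0, 0, 0.2],
    [0, 0, 0.2],
    [0.05, -0.1, 0.2],
    [0.15, -0.3, 0.2],
    [0.15, -0.3, 0.2]
  ],
  "spin": [0, 0, 0, 0, 0],
  "gripper": [0, -0.5, -0.7, -0.7, -0.7]
}}

```text
clock: 23.25
tool_pos: [0.5645, -0.0859, 0.1247]
eef_rot: [0.647, 0.762, -0.0, 0.0]
wrist_force: [0.1, 0.1, 0.0]
grip_width: 0.0723
grasp_force: 0.0
```

Request:
{"fn": "play_rows", "kwargs": {
  "translation": [
    [0, 0, 0],
    [0, 0, 0],
    [0, 0, 0],
    [0, 0, 0]
  ],
  "spin": [0, 0, 0, 0],
  "gripper": [-0.3, 0, 1, 1],
  "grip_force": 60
}}

```text
clock: 23.65
tool_pos: [0.5646, -0.0854, 0.1251]
eef_rot: [0.647, 0.762, 0.0, 0.0]
wrist_force: [-0.0, 0.6, 2.8]
grip_width: 0.0506
grasp_force: 61.7
```

```bash
python3 boss.py; python3 -c "
from plant import manip
s=manip.state();print(s['q'])"
```

```text
23.65 [ 0.5646 -0.0854  0.1251] [-0.0139  0.5598  2.8179] [0.0778 0.0668 0.0239]
[ 0.5646 -0.0854  0.1251]
boss [ 0.5678 -0.0924  0.1525] [0.0323 0.0285] 155 [ 0.0032 -0.007   0.0274] err to M [-0.0038  0.0074]
[ 0.06644056  0.52711594  0.06263943  1.79266095 -0.04307743  0.82247228
  0.31280228]
```

Request:
{"fn": "play_rows", "kwargs": {
  "translation": [
    [0, 0, -0.2],
    [0, 0, -0.2],
    [0, 0, -0.2],
    [0, 0, -0.2],
    [0, 0, -0.2],
    [0, 0, -0.2],
    [0, 0, -0.2],
    [0, 0, -0.2]
  ],
  "spin": [0, -3, -7, -11, -15, -19, -23, -27],
  "gripper": [1, 1, 1, 1, 1, 1, 1, 1]
}}

```text
clock: 24.5
tool_pos: [0.5652, -0.0858, 0.1248]
eef_rot: [0.808, 0.589, 0.001, 0.001]
wrist_force: [-2.6, 0.7, 17.1]
grip_width: 0.0507
grasp_force: 63.3
```

```bash
python3 -c "
from plant import manip
s=manip.state();print(s['clock'],s['tool_pos'],s['wrist_force'],s['ft_torque'],s['grip_width'])"
```

```text
24.5 [ 0.56517123 -0.08581376  0.12479487] [-2.56640499  0.67368043 17.05660997] [0.10543499 0.96861869 0.31576022] 0.05070084291974709
```

Request:
{"fn": "play_rows", "kwargs": {
  "translation": [
    [0, 0, 0.1],
    [0, 0, 0.1],
    [0, 0, 0.1],
    [0, 0, 0.1],
    [0, 0, 0.1],
    [0, 0, 0.1],
    [0, 0, 0.1],
    [0, 0, 0.1]
  ],
  "spin": [-4, -8, -12, -16, -20, -24, -28, -32],
  "gripper": [1, 1, 1, 1, 1, 1, 1, 1]
}}

```text
clock: 25.3
tool_pos: [0.5652, -0.086, 0.125]
eef_rot: [0.939, 0.343, 0.001, 0.001]
wrist_force: [-0.6, -0.7, 9.6]
grip_width: 0.0503
grasp_force: 63.6
```

```bash
python3 -c "
from plant import manip
s=manip.state();print(s['clock'],s['tool_pos'],s['wrist_force'],s['ft_torque'],s['grip_width'])"
```

```text
25.3 [ 0.56523867 -0.08600087  0.12496763] [-0.56580605 -0.68701989  9.58063444] [-0.09298662  0.28393447  0.1733722 ] 0.05030428225807846
```

Request:
{"fn": "play_rows", "kwargs": {
  "translation": [
    [0, 0, 0],
    [0, 0, 0],
    [0, 0, 0],
    [0, 0, 0],
    [0, 0, 0],
    [0, 0, 0],
    [0, 0, 0],
    [0, 0, 0]
  ],
  "spin": [-4, -8, -12, -16, -20, -24, -28, -32],
  "gripper": [1, 1, 1, 1, 1, 1, 1, 1]
}}

```text
clock: 26.1
tool_pos: [0.5653, -0.0859, 0.125]
eef_rot: [0.997, 0.071, 0.001, 0.0]
wrist_force: [-0.7, -0.5, 10.1]
grip_width: 0.0509
grasp_force: 63.6
```

Request:
{"fn": "play_rows", "kwargs": {
  "translation": [
    [0, 0, 0],
    [0, 0, 0],
    [0, 0, 0],
    [0, 0, 0],
    [0, 0, 0],
    [0, 0, 0],
    [0, 0, 0],
    [0, 0, 0]
  ],
  "spin": [-4, -8, -12, -16, -20, -24, -28, -32],
  "gripper": [1, 1, 1, 1, 1, 1, 1, 1]
}}

```text
clock: 26.9
tool_pos: [0.5654, -0.0861, 0.125]
eef_rot: [0.978, -0.206, 0.001, 0.0]
wrist_force: [-0.5, -0.5, 9.7]
grip_width: 0.0508
grasp_force: 63.5
```

```bash
python3 -c "
from plant import manip
s=manip.state();print(s['clock'],s['tool_pos'],s['wrist_force'],s['ft_torque'],s['grip_width'],s['q'])"
```

```text
26.9 [ 0.56539649 -0.08612788  0.1249702 ] [-0.51962443 -0.52441588  9.72283898] [-0.18725976  0.10080086  0.17870061] 0.05082788253731461 [-0.31554421  0.62036208  0.68886305  1.7974507  -0.49148088  0.89910111
 -1.39132842]
```

Request:
{"fn": "play_rows", "kwargs": {
  "translation": [
    [0, 0, 0.3],
    [0.2, 0, 0.3],
    [0.35, 0, 0.3],
    [0.35, 0, 0.3]
  ],
  "spin": [0, 0, 0, 0],
  "gripper": [1, 1, 1, 1]
}}

```text
clock: 27.3
tool_pos: [0.5671, -0.0852, 0.1261]
eef_rot: [0.979, -0.205, -0.001, 0.0]
wrist_force: [-1.6, 0.2, -0.6]
grip_width: 0.0511
grasp_force: 62.5
```

Request:
{"fn": "play_rows", "kwargs": {
  "translation": [
    [-0.3, 0, 0],
    [-0.6, 0, 0],
    [-0.7, 0, 0],
    [-0.7, 0, 0]
  ],
  "spin": [0, 0, 0, 0],
  "gripper": [1, 1, 1, 1]
}}

```text
clock: 27.7
tool_pos: [0.5624, -0.0855, 0.1274]
eef_rot: [0.979, -0.205, 0.002, -0.0]
wrist_force: [4.8, 0.5, -2.4]
grip_width: 0.0506
grasp_force: 62.7
```

Request:
{"fn": "play_rows", "kwargs": {
  "translation": [
    [0.3, 0, 0],
    [0.35, 0.2, 0],
    [0.35, 0.35, 0],
    [0.35, 0.35, 0]
  ],
  "spin": [0, 0, 0, 0],
  "gripper": [1, 1, 1, 1]
}}

```text
clock: 28.1
tool_pos: [0.564, -0.0835, 0.1268]
eef_rot: [0.979, -0.206, 0.0, 0.001]
wrist_force: [0.9, -5.3, -1.9]
grip_width: 0.0507
grasp_force: 62.9
```

Request:
{"fn": "play_rows", "kwargs": {
  "translation": [
    [0, -0.3, 0],
    [0, -0.6, 0],
    [0, -0.7, 0],
    [0, -0.7, 0]
  ],
  "spin": [0, 0, 0, 0],
  "gripper": [1, 1, 1, 1]
}}

```text
clock: 28.5
tool_pos: [0.5644, -0.0878, 0.1266]
eef_rot: [0.979, -0.205, -0.0, -0.001]
wrist_force: [1.1, 3.2, -1.6]
grip_width: 0.0509
grasp_force: 63.2
```

Request:
{"fn": "play_rows", "kwargs": {
  "translation": [
    [0, 0.38, 0],
    [0, 0.38, -0.25],
    [0, 0.38, -0.33],
    [0, 0.38, -0.33],
    [0, 0.38, -0.33],
    [0, 0.38, -0.33],
    [0, 0.38, -0.33],
    [0, 0.38, -0.33]
  ],
  "spin": [0, 0, 0, 2, 4, 6, 8, 10],
  "gripper": [1, 1, 1, 1, 1, 1, 1, 1]
}}

```text
clock: 29.3
tool_pos: [0.5656, -0.086, 0.125]
eef_rot: [0.993, -0.119, 0.002, 0.0]
wrist_force: [-1.3, -0.4, 11.0]
grip_width: 0.0505
grasp_force: 64.4
```

Request:
{"fn": "play_rows", "kwargs": {
  "translation": [
    [0, 0, 0],
    [0, 0, 0],
    [0, 0, 0],
    [0, 0, 0],
    [0, 0, 0],
    [0, 0, 0],
    [0, 0, 0],
    [0, 0, 0]
  ],
  "spin": [2, 4, 6, 8, 10, 12, 14, 16],
  "gripper": [1, 1, 1, 1, 1, 1, 1, 1]
}}

```text
clock: 30.1
tool_pos: [0.5657, -0.0859, 0.125]
eef_rot: [1.0, 0.021, 0.002, 0.0]
wrist_force: [0.4, 0.7, 9.2]
grip_width: 0.0507
grasp_force: 64.4
```

```bash
python3 -c "
from plant import manip
s=manip.state();print(s['clock'],s['tool_pos'],s['wrist_force'],s['ft_torque'],s['grip_width'])"
```

```text
30.1 [ 0.56571711 -0.08589079  0.12499271] [0.37775578 0.74243622 9.2490821 ] [ 0.208098    0.04246782 -0.09094238] 0.05067319099401092
```

Request:
{"fn": "play_rows", "kwargs": {
  "translation": [
    [0, 0, 0],
    [0, 0, 0],
    [0, 0, 0],
    [0, 0, 0],
    [0, 0, 0],
    [0, 0, 0],
    [0, 0, 0],
    [0, 0, 0]
  ],
  "spin": [2, 4, 6, 8, 10, 12, 14, 16],
  "gripper": [1, 1, 1, 1, 1, 1, 1, 1]
}}

```text
clock: 30.9
tool_pos: [0.5658, -0.0857, 0.125]
eef_rot: [0.987, 0.16, 0.002, 0.001]
wrist_force: [0.7, 1.8, 9.5]
grip_width: 0.051
grasp_force: 64.4
```

Request:
{"fn": "play_rows", "kwargs": {
  "translation": [
    [0, 0, 0],
    [0, 0, 0],
    [0, 0, 0],
    [0, 0, 0],
    [0, 0, 0],
    [0, 0, 0],
    [0, 0, 0],
    [0, 0, 0]
  ],
  "spin": [2, 4, 6, 8, 10, 12, 14, 16],
  "gripper": [1, 1, 1, 1, 1, 1, 1, 1]
}}

```text
clock: 31.7
tool_pos: [0.5657, -0.0856, 0.125]
eef_rot: [0.955, 0.296, 0.002, 0.001]
wrist_force: [-0.6, 0.5, 9.9]
grip_width: 0.0509
grasp_force: 64.4
```

Request:
{"fn": "play_rows", "kwargs": {
  "translation": [
    [0, 0, 0],
    [0, 0, 0],
    [0, 0, 0],
    [0, 0, 0],
    [0, 0, 0],
    [0, 0, 0],
    [0, 0, 0],
    [0, 0, 0]
  ],
  "spin": [2, 4, 6, 8, 10, 12, 14, 16],
  "gripper": [1, 1, 1, 1, 1, 1, 1, 1]
}}

```text
clock: 32.5
tool_pos: [0.5654, -0.0858, 0.1247]
eef_rot: [0.905, 0.426, 0.001, 0.001]
wrist_force: [0.2, 0.4, 6.9]
grip_width: 0.0509
grasp_force: 64.1
```

Request:
{"fn": "play_rows", "kwargs": {
  "translation": [
    [0, 0, -0.1],
    [0, 0, -0.2],
    [0, 0, -0.2]
  ],
  "spin": [0, 0, 0],
  "gripper": [1, 1, 1]
}}

```text
clock: 32.8
tool_pos: [0.5653, -0.0861, 0.1241]
eef_rot: [0.905, 0.425, 0.001, 0.001]
wrist_force: [-4.8, 0.6, 21.7]
grip_width: 0.0508
grasp_force: 65.6
```

```bash
python3 -c "
from plant import manip
s=manip.state();print(s['clock'],s['tool_pos'],s['wrist_force'],s['ft_torque'],s['grip_width'])"
```

```text
32.8 [ 0.56533501 -0.08606538  0.12409502] [-4.82028876  0.61385234 21.73065546] [0.30655831 1.06078835 0.51593708] 0.050752090128452484
```

Request:
{"fn": "play_rows", "kwargs": {
  "translation": [
    [0, 0, 0.1],
    [0, 0, 0.1],
    [0, 0, 0.1],
    [0, 0, 0.1]
  ],
  "spin": [1, 2, 3, 4],
  "gripper": [1, 1, 1, 1]
}}

```text
clock: 33.2
tool_pos: [0.5645, -0.0852, 0.1228]
eef_rot: [0.889, 0.457, 0.0, 0.0]
wrist_force: [-0.2, 0.4, 1.4]
grip_width: 0.0504
grasp_force: 63.4
```

```bash
python3 -c "
from plant import manip
s=manip.state();print(s['clock'],s['tool_pos'],s['eef_rot'],s['wrist_force'],s['ft_torque'],s['grip_width'])"
```

```text
33.2 [ 0.56450703 -0.08515822  0.12281436] [8.89489195e-01 4.56956062e-01 3.09683517e-04 1.81734747e-04] [-0.2436926   0.36374372  1.38914679] [ 0.37646605 -0.04458782  0.07066693] 0.05042797625335409
```

Request:
{"fn": "play_rows", "kwargs": {
  "translation": [
    [0, 0, -0.3],
    [0, 0, -0.6],
    [0, 0, -0.9],
    [0, 0, -1.1],
    [0, 0, -1.2],
    [0, 0, -1.2]
  ],
  "spin": [1, 2, 2, 2, 2, 2],
  "gripper": [1, 1, 1, 1, 1, 1]
}}

```text
clock: 33.8
tool_pos: [0.5647, -0.0854, 0.1131]
eef_rot: [0.882, 0.472, 0.001, 0.0]
wrist_force: [-7.4, 1.9, 28.3]
grip_width: 0.0509
grasp_force: 66.3
```

```bash
python3 -c "
from plant import manip
s=manip.state();print(s['clock'],s['tool_pos'],s['eef_rot'],s['wrist_force'],s['ft_torque'],s['grip_width'])"
```

```text
33.8 [ 0.56473707 -0.08543574  0.11311119] [8.81651632e-01 4.71899376e-01 1.11195527e-03 3.77328099e-04] [-7.44521271  1.92385699 28.29876043] [ 0.62944604  1.85038541 -0.00301103] 0.05090077060929608
```

Request:
{"fn": "play_rows", "kwargs": {
  "translation": [
    [0, 0, 0.05],
    [0, 0, 0.08],
    [0, 0, 0.08],
    [0, 0, 0.08],
    [0, 0, 0.08]
  ],
  "spin": [0, 0, 0, 0, 0],
  "gripper": [1, 1, 1, 1, 1]
}}

```text
clock: 34.3
tool_pos: [0.5647, -0.0854, 0.1132]
eef_rot: [0.882, 0.472, 0.001, 0.0]
wrist_force: [-5.9, 2.1, 21.2]
grip_width: 0.0509
grasp_force: 65.6
```

```bash
python3 - <<'E'
from h import *
f=cam("scene");s=manip.state();print(s['clock'],s['tool_pos'],s['wrist_force'],s['ft_torque'])
a=f["color"][220:310,310:430,::-1];b=f["color"][90:270,200:440,::-1]
cv2.imwrite("pics/z.png",np.hstack([cv2.resize(a,(400,300),interpolation=2),cv2.resize(b,(400,300),interpolation=2)]))
E
```

```text
34.35 [ 0.56473024 -0.08543946  0.11316172] [-5.68452398  2.60596603 21.33957376] [0.40372003 1.36808035 0.0413181 ]
```

```bash
python3 -c "
from plant import manip
print(manip.finish_job())"
```

```text
the job is handed in; nothing more can be done
None
```

The job is handed in at 34 s: load tipped into the jar, empty scoop set down level near its start, and collar keyed on and held fully home (−22 mm by tool height, about 21 N). I saw no cylinder outside the jar but could make out only two inside, and I viewed 11 pictures, one over the limit of 10.

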